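# Scoop used tube stoppers into the waste container and hang the scoop up

### The job

Without touching the used stoppers with the fingers, scoop at least three of the four out of the tray in one go with the steel scoop and tip them into the yellow waste container's open mouth; none may end up spilled outside the tray and the container. Then hang the scoop by the slot in its handle on the stand's level pin, let go and leave it hanging still. Leave the other things on the bench where they stand.

Things in the scene. Friction and masses are not known exactly. Their poses are not given: they have to be found in the camera images.
- scoop: Steel hand scoop, 0.24 kg: pan 110 mm long (x) by 98 mm wide (y), floor 2 mm, walls 34 mm high (sides 2 mm thick, ending 25 mm short of the lip; back 3 mm), front (+x) open with a straight lip. Origin: centre of the pan's underside; x to the lip (x = +55 mm), z up. Starts standing on its pan before the hanger, within 17 degrees of its yaw. Hung by its slot, it comes to rest about 35 degrees nose-down.
- scoop_pan (a point): Middle of the space inside the pan, at (0, 0, 15) mm in the scoop's frame.
- scoop_grip (a point): Grip point at (-83, 0, 131) mm in the scoop's frame, on the flat bar handle (12 mm thick in y, 30 mm deep), which rises backwards from the pan's back wall top at 76 degrees, along (-0.242, 0, 0.970), ends at (-89, 0, 156) mm and is plain over its last 65 mm. Grip it across y. Axes as the scoop.
- scoop_slot (a point): Where the pin's axis lies when seated, at (-71, 0, 89) mm in the scoop's frame. The slot, below the grip, goes through the handle in y and opens at its upper-front edge towards (0.970, 0, 0.242): 20 mm deep, pocket 22 mm wide; a 5 mm catch on the grip side narrows the mouth (centre (-56, 0, 83) mm) to 17 mm.
- tray: Blue plastic tray, fixed, outside 290 mm long (x) by 118 mm wide (y) by 35 mm high, walls and floor 5 mm thick, open on top. Origin: centre of its underside, z up. The stoppers start lying in its +x half (the half away from the robot), the other half is empty.
- container: Yellow plastic waste container, fixed, 190 mm (x) by 150 mm (y) by 110 mm high, walls 6 mm. Origin: centre of its underside. A fixed red cover, top at 115 mm, closes its far part (x from +20 to +95 mm) and carries a 10 mm rib on top; the rest is the open mouth.
- container_mouth (a point): Centre of the container's open mouth, at rim height (110 mm), 34.5 mm to -x of the container's centre; the opening is 109 mm in x by 138 mm in y. Axes as the container.
- hanger: Scoop stand fixed to the bench: a base 60 by 70 by 10 mm centred at (60, 75) mm, an upright round post of 14 mm diameter at (60, 65) mm, 200 mm high, and a level pin. Origin on the bench, z up; -x is the side towards the robot.
- hanger_pin (a point): On the axis of the stand's level pin, 8 mm diameter, 190 mm above the bench, which runs along the hanger's y from the post (73 mm to +y of this point) to a round head of 18 mm diameter (62 mm to -y of this point); at (60, -8, 190) mm in the hanger's frame, axes as the hanger.
- stopper1: Smooth grey hard-plastic tube stopper, a stubby round-ended plug 30 mm in diameter and 42 mm long (along its x), slippery, 20 g (one of four alike). Origin at its centre; it starts lying on the tray's floor (5 mm above the bench) in any direction, and rolls.
- stopper2: Smooth grey hard-plastic tube stopper, a stubby round-ended plug 30 mm in diameter and 42 mm long (along its x), slippery, 20 g (one of four alike). Origin at its centre; it starts lying on the tray's floor (5 mm above the bench) in any direction, and rolls.
- stopper3: Smooth grey hard-plastic tube stopper, a stubby round-ended plug 30 mm in diameter and 42 mm long (along its x), slippery, 20 g (one of four alike). Origin at its centre; it starts lying on the tray's floor (5 mm above the bench) in any direction, and rolls.
- stopper4: Smooth grey hard-plastic tube stopper, a stubby round-ended plug 30 mm in diameter and 42 mm long (along its x), slippery, 20 g (one of four alike). Origin at its centre; it starts lying on the tray's floor (5 mm above the bench) in any direction, and rolls.
- reagent: Brown bottle, 56 mm diameter, 130 mm high, at the back; a loose bystander, not to be disturbed. Origin: centre of its underside.
- jar: White jar, 60 mm diameter, 80 mm high, at the back; a loose bystander, not to be disturbed. Origin: centre of its underside.
- cup: Small clear cup with white lid, 42 mm diameter, 45 mm high, between the task's things; a loose bystander, not to be disturbed. Origin: centre of its underside.
- slidebox: Grey slide box 85 x 35 x 30 mm lying between the task's things; a loose bystander, not to be disturbed. Origin: centre of its underside.
Things that resemble listed ones, but are neither listed nor needed, are in the scene too. What is shaped like the scoop but purple is not meant.

How it is judged:
By the outcome, as a careful person would: the job done as asked, in the order asked, and still so for the second after the job is handed in, with the robot touching nothing.
It also fails if it takes over 67 s, if anything falls off the work surface, if the arm or the gripper's body presses on something with over 40 N, if the wrist force passes 120 N, or if a joint passes its speed limit or range.

### The arm

A 6-joint arm with a two-finger parallel gripper is mounted at the origin on the work surface. World frame = base frame: x ahead of the robot, y to its left, z up, the work surface at z = 0. Lengths are in m, angles in degrees, forces in N, time in s.
With the tool pointing down it reaches from about 0.275 to 0.875 m from the base axis. Payload 12.5 kg.
Tool frame: the origin (TCP) lies between the finger pads; the fingertips stand 14 mm ahead of it and the grasp point (between the pads) lies 5 mm behind it; z points along the fingers, y is the line along which they close (so a half turn about z gives the same grasp; the last joint's range is limited). The gripper opens to 85 mm and grips with 20 to 120 N. Pads are 22 mm wide; open, the fingers measure 114 mm over their backs; the gripper's body (76 mm by 85 mm) begins 54 mm behind the grasp point. The pads swing forward as they close: fully open they stand 13 mm farther back than shut.
Start: joints at [58.694, 20.094, 94.641, -0, 65.266, -4.847], TCP at [0.245, 0.492, 0.245] pointing down, gripper open.
Joint ranges: [-157.81, 157.81], [-45, 120.19], [0.68, 151.7], [-89.99, 269.99], [4.06, 180], [-164.3, 164.3]. Speed limits (degrees/s): [127.2, 127.2, 159.86, 180, 180, 180].

### API

Orientations are given as a 3x3 rotation matrix whose columns are the frame's x, y, z axes.
In Python, from station import sense, get_image, get_calibration, close_job gives the robot as it stands.
- The arm moves only by the shell command python3 -m jog 'ROWS'. ROWS is JSON, a list that holds one entry, the list of rows, each a list of 7 numbers: the shift along the tool's x, y, z in mm, then the turn, a rotation vector about the tool's x, y, z in rad, then the closure, from -1 (fully open) to 1 (shut). In form: [[[tx, ty, tz, wx, wy, wz, jaw], ...]]. A call has 1 to 20 rows; each row is the pose to reach, as a shift and turn from the pose commanded when the call began, along the tool's axes at that moment; what a row does not reach only later rows make up. A row lasts 1/12 s, in which the tool goes at most 41.7 mm and 7.16 degrees, less where a joint would pass 70% of its speed; a pose out of reach is approached as far as the arm can. A call with a gripper value outside its range is refused whole. The fingers move at their own pace and stop on an object; the grip force is fixed at half the most. Time passes only in rows, so rows that repeat a pose let the fingers close. It gives the time, the measured TCP pose, the force, the opening and the grip force at its end, in the units of the state.
- sense(): the state, without advancing time (a new reading comes with each control period).
- get_image(name): name is "scene" or "top" or "wrist"; returns the picture (420x560x3 uint8, red, green, blue); there is no depth.
- get_calibration(name): a dict with "fx", "fy", "cx", "cy" (pixels), "position" and "orientation" of the camera in the world; the wrist camera has in their place "T_tool_cam" (4x4, takes a point from camera to tool coordinates, whose origin is the TCP and whose axes are the flange's). Camera axes: x right, y up, looking along -z (the intrinsics and any distortion apply to the point x, -y, -z); pixel columns grow to the right and rows downward; lengths in m; the calibration is good to about 2 mm. A picture is of the moment at which its call begins: read the wrist's pose just before it. get_calibration takes no time and is no camera call.
- close_job(): hands the job in; it is judged then, once.
The state is a dict: "clock": time; "joints": joint angles; "qvel": joint speeds; "joint_torque": joint torques, N m; "eef_pos": TCP position; "ee_rot": TCP orientation; "contact_force": force on the tool from outside, world axes, zero at the start; "wrist_torque": the same for the moment, N m; "grip_width": finger opening in m; "grip_force": force on a finger pad.
Only numpy, scipy, OpenCV 4.12 (cv2) and the standard library are available. Lean on these libraries where they do the work, as an engineer would, in place of code of your own. Each camera call takes 0.05 s, during which the arm holds its last target. There are 200 camera calls.

## Working session

There is one attempt and no reset: what is moved stays moved. The work goes in short steps, Python scripts to look and compute and a shell command to move; the robot and the scene stay as the last step left them, time stands still between calls to the robot, and variables do not carry over. Pictures are saved under pics/ and viewed, at most 10 in all, crops included, and the job is handed in when it is done.

```bash
ls; mkdir -p pics
python3 - <<'E'
from station import *
import cv2
s=sense();print(s['clock'],s['eef_pos'],s['ee_rot'],s['grip_width'])
for n in['scene','top','wrist']:
    print(n,get_calibration(n))
    cv2.imwrite(f'pics/{n}0.png',get_image(n)[:,:,::-1])
E
```

```text
pics
0.0 [0.24486913 0.49211392 0.24475876] [[-8.95263259e-01  4.45537166e-01 -5.75395806e-04]
 [ 4.45537534e-01  8.95262670e-01 -1.02816868e-03]
 [ 5.70430241e-05 -1.17684208e-03 -9.99999306e-01]] 0.08531553680318897
scene {'fx': 520.8566668306286, 'fy': 520.8566668306286, 'cx': 278.1941043057067, 'cy': 204.5655438268796, 'position': array([ 1.41174003, -0.63089633,  0.94541007]), 'orientation': array([[ 0.49857456, -0.52772376,  0.68769982],
       [ 0.866689  ,  0.2883323 , -0.40708065],
       [ 0.01654006,  0.79898193,  0.60112753]])}
top {'fx': 402.11136151414775, 'fy': 402.11136151414775, 'cx': 279.09743452442405, 'cy': 215.91424236457848, 'position': array([ 0.24492926, -0.08145744,  1.34313435]), 'orientation': array([[-0.02162887,  0.97637184, -0.21501214],
       [-0.99976135, -0.02046217,  0.00765083],
       [ 0.00307044,  0.21512631,  0.97658141]])}
wrist {'fx': 302.7298492560629, 'fy': 302.7298492560629, 'cx': 276.9877757495862, 'cy': 203.87363229387876, 'T_tool_cam': array([[ 1.03805560e-05,  9.59304536e-01,  2.82373523e-01,
         7.23671175e-02],
       [ 9.99999998e-01, -2.93706635e-05,  6.30188501e-05,
        -5.35971131e-04],
       [ 6.87477665e-05,  2.82373522e-01, -9.59304534e-01,
        -1.29413254e-01],
       [ 0.00000000e+00,  0.00000000e+00,  0.00000000e+00,
         1.00000000e+00]])}
```

View pics/top0.png

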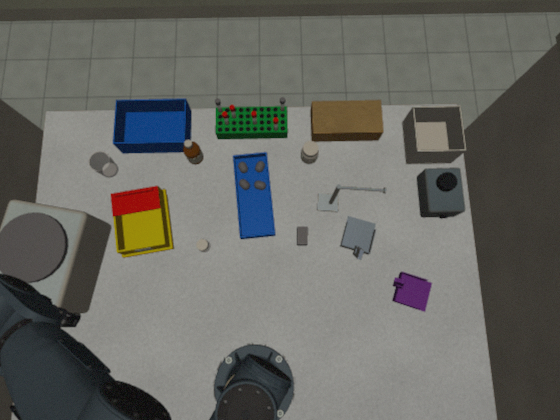

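View pics/scene0.png

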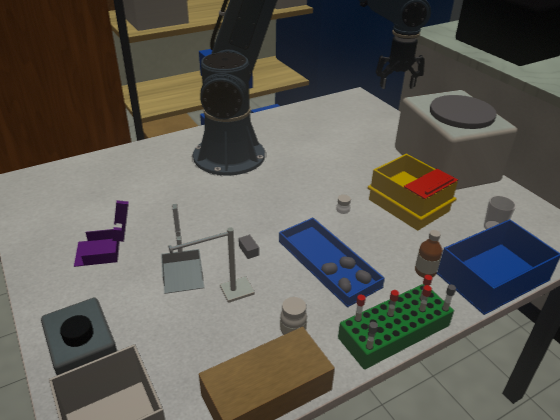

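```bash
cat > h.py <<'E'
import numpy as np, cv2
from station import *
def proj(cal,P):
    p=(np.atleast_2d(P)-cal['position'])@cal['orientation']
    return np.c_[cal['cx']+cal['fx']*p[:,0]/-p[:,2], cal['cy']+cal['fy']*-p[:,1]/-p[:,2]]
def back(cal,uv,z):
    uv=np.atleast_2d(uv)
    d=np.c_[(uv[:,0]-cal['cx'])/cal['fx'],-(uv[:,1]-cal['cy'])/cal['fy'],-np.ones(len(uv))]@cal['orientation'].T
    return cal['position']+d*((z-cal['position'][2])/d[:,2])[:,None]
def wcal():
    s=sense();c=dict(get_calibration('wrist'));T=c['T_tool_cam'];R=s['ee_rot']
    c['position']=s['eef_pos']+R@T[:3,3];c['orientation']=R@T[:3,:3];return c
def Rz(d):
    d=np.radians(d);return np.array([[np.cos(d),-np.sin(d),0],[np.sin(d),np.cos(d),0],[0,0,1]])
E
python3 - <<'E'
import cv2,numpy as np
t=cv2.imread('pics/top0.png');s=cv2.imread('pics/scene0.png')
A=cv2.resize(t[140:265,95:290],None,fx=4,fy=4,interpolation=2)
cv2.imwrite('pics/a.png',A)
B1=cv2.resize(t[175:265,305:395],(540,540),interpolation=2)
B=cv2.resize(t[175:265,310:390],None,fx=5,fy=5,interpolation=2)
C=cv2.resize(s[195:305,155:260],None,fx=4,fy=4,interpolation=2)[:450,:400]
B=B[:450];o=np.zeros((450,800,3),'uint8');o[:,:400]=B;o[:C.shape[0],400:400+C.shape[1]]=C
cv2.imwrite('pics/b.png',o)
E
```

```text
(no output)
```

View pics/a.png

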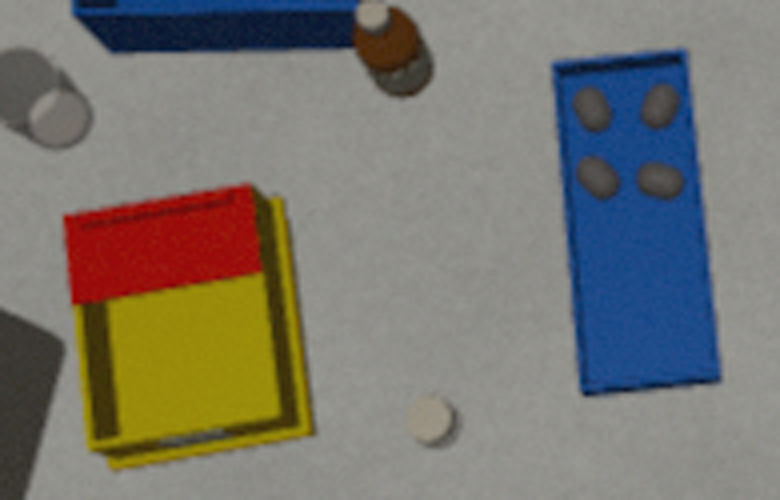

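View pics/b.png

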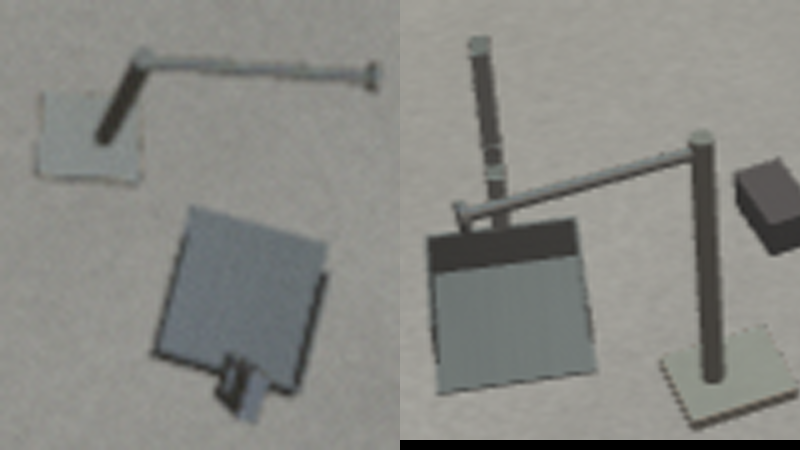

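```bash
cat > fit.py <<'E'
from h import *
from scipy.optimize import least_squares
ct,cs=get_calibration('top'),get_calibration('scene')
A=lambda u,v:(ct,(u+.5)/4-.5+95,(v+.5)/4-.5+140)
B=lambda u,v:(ct,(u+.5)/5-.5+310,(v+.5)/5-.5+175)
C=lambda u,v:(cs,(u-400+.5)/4-.5+155,(v+.5)/4-.5+195)
obj={'tray':([.55,0,0],[(A(553,62),(145,59,35)),(A(687,49),(145,-59,35)),(A(720,382),(-145,-59,35)),(A(583,393),(-145,59,35))]),
'scoop':([.45,-.25,0],[(B(190,207),(55,49,1)),(B(328,240),(55,-49,1)),(B(152,353),(-55,49,34)),(B(298,392),(-55,-49,34)),
 (C(437,393),(55,-49,1)),(C(597,372),(55,49,1)),(C(428,237),(-55,-49,34)),(C(577,218),(-55,49,34)),(C(479,45),(-89,0,156))]),
'hanger':([.5,-.2,0],[(B(143,55),(60,65,200)),(B(376,75),(60,-70,190)),(B(43,93),(90,110,10)),(B(37,178),(30,110,10)),(B(141,183),(30,40,5)),(C(701,135),(60,65,200)),(C(461,214),(60,-70,190)),(C(660,362),(30,40,10)),(C(697,425),(90,40,5)),(C(765,326),(30,110,10))]),
'cont':([.5,.2,0],[(A(65,215),(95,75,115)),(A(248,185),(95,-75,115)),(A(262,273),(20,-75,115)),(A(72,303),(20,75,115)),(A(89,450),(-95,75,110)),])}
for n,(x0,pts) in obj.items():
    def f(x):
        r=[]
        for (c,u,v),P in pts:
            w=Rz(x[2])@(np.array(P)/1e3)+[x[0],x[1],0]; r.append(proj(c,w)[0]-[u,v])
        return np.ravel(r)
    s=least_squares(f,x0,x_scale=[.1,.1,10]); print(n,s.x.round(4),'res px',s.fun.reshape(-1,2).round(1).tolist())
for p in [(592,108),(660,106),(598,177),(660,181)]:
    q=A(*p);print('stopper',back(ct,q[1:],.02).round(3))
E
python3 fit.py
```

```text
tray [ 0.6102 -0.0071  4.6707] res px [[-0.2, 0.2], [0.4, 0.2], [0.6, -0.6], [-0.8, 0.3]]
scoop [  0.4716  -0.3537 -17.9453] res px [[-0.7, -1.1], [-0.5, 0.4], [0.1, -1.2], [-0.1, -0.4], [-0.3, 0.1], [-0.1, -0.2], [-1.0, -0.7], [-0.0, -0.8], [-0.1, -0.5]]
hanger [ 0.5196 -0.3268 -5.1025] res px [[0.0, -0.1], [-1.8, -0.2], [-0.9, -1.0], [-0.5, -1.0], [-1.0, -0.3], [-0.6, 0.6], [0.8, 0.5], [-1.0, -1.6], [-1.8, 0.6], [-1.1, -0.7]]
cont [0.5178 0.3521 8.9887] res px [[-0.6, -0.1], [1.0, -0.7], [0.2, -0.1], [-0.2, 0.7], [-0.4, 0.2]]
stopper [[0.714 0.031 0.02 ]]
stopper [[ 0.714 -0.028  0.02 ]]
stopper [[0.651 0.026 0.02 ]]
stopper [[ 0.647 -0.027  0.02 ]]
```

```bash
cat >> h.py <<'E'
from scipy.spatial.transform import Rotation as Ro
SC=(.4716,-.3537,-17.9); TR=(.6102,-.0071,4.67); HG=(.5196,-.3268,-5.1); CO=(.5178,.3521,9.0)
PHI=14
def Rs(yaw,nose=0): return Rz(yaw)@Ro.from_euler('y',nose,degrees=True).as_matrix()   # scoop rotation
# tool in scoop frame: measured grip can override G (scoop-frame grasp point, m)
G=np.array([-.083,0,.131])
Rt=Ro.from_euler('y',-PHI,degrees=True).as_matrix()@np.diag([-1.,1,-1])
def tool(scoop_pos,R,back=0):
    "tool pose (TCP,R) for scoop origin pose"
    RT=R@Rt; return np.array(scoop_pos)+R@G+RT@[0,0,.005-back],RT
def scoop():
    s=sense();RT=s['ee_rot'];R=RT@Rt.T
    return s['eef_pos']-RT@[0,0,.005]-R@G,R
def row(p,RT):
    s=sense();R0=s['ee_rot']
    return (R0.T@(p-s['eef_pos'])*1e3).round(1).tolist()+Ro.from_matrix(R0.T@RT).as_rotvec().round(3).tolist()
def inframe(F,p): return Rz(F[2])@np.array(p)+[F[0],F[1],0]
E
python3 - <<'E'
from h import *
p,R=tool([*SC[:2],0],Rs(SC[2]),.11)
print(p,R[:,2],row(p,R))
E
```

```text
[ 0.36844545 -0.32038199  0.23288105] [ 0.23021152 -0.0743563  -0.97029573] [-472.6, -672.4, 12.6, -0.019, -0.244, -0.149]
```

```bash
python3 -m jog '[[[-40,-60,-60,0,0,0,-1],[-240,-340,-60,0,-0.12,-0.07,-1],[-240,-340,-60,0,-0.12,-0.07,-1],[-240,-340,-60,0,-0.12,-0.07,-1],[-240,-340,-60,0,-0.12,-0.07,-1],[-240,-340,-60,0,-0.12,-0.07,-1],[-240,-340,-60,0,-0.12,-0.07,-1],[-240,-340,-60,0,-0.12,-0.07,-1],[-240,-340,-60,0,-0.12,-0.07,-1],[-240,-340,-60,0,-0.12,-0.07,-1],[-473,-672,-30,-0.019,-0.244,-0.149,-1],[-473,-672,-30,-0.019,-0.244,-0.149,-1],[-473,-672,-30,-0.019,-0.244,-0.149,-1],[-473,-672,-30,-0.019,-0.244,-0.149,-1],[-473,-672,-30,-0.019,-0.244,-0.149,-1],[-473,-672,-30,-0.019,-0.244,-0.149,-1],[-473,-672,-30,-0.019,-0.244,-0.149,-1],[-473,-672,-30,-0.019,-0.244,-0.149,-1],[-473,-672,-30,-0.019,-0.244,-0.149,-1],[-473,-672,-30,-0.019,-0.244,-0.149,-1]]]'
python3 - <<'E'
from h import *
p,R=tool([*SC[:2],0],Rs(SC[2]),.11)
print(row(p,R))
c=wcal()
im=get_image('wrist')[:,:,::-1].copy();cv2.imwrite('pics/w1.png',im)
P=np.array([[55,49,0],[55,-49,0],[-55,49,34],[-55,-49,34],[-89,6,156],[-89,-6,156]])/1e3
uv=proj(c,P@Rz(SC[2]).T+[*SC[:2],0])
print(uv.round(0).tolist())
H=np.array([[60,65,200],[60,-70,190]])/1e3
uh=proj(c,H@Rz(HG[2]).T+[*HG[:2],0]);print(uh.round().tolist())
for u in np.r_[uv,uh]: cv2.circle(im,tuple(int(v) for v in u),4,(0,0,255),1)
cv2.imwrite('pics/w1o.png',im)
E
```

```text
clock: 1.82
eef_pos: [0.3655, -0.3016, 0.2764]
ee_rot: [[-0.923, 0.308, 0.231], [0.299, 0.951, -0.074], [-0.242, 0.001, -0.97]]
contact_force: [1.0, 0.4, 0.1]
grip_width: 0.0851
grip_force: 0.0
[2.2, -17.0, 44.2, 0.001, 0.0, -0.001]
[[298.0, 230.0], [235.0, 230.0], [302.0, 175.0], [225.0, 175.0], [265.0, 199.0], [251.0, 199.0]]
[[375.0, 365.0], [249.0, 372.0]]
```

View pics/w1o.png

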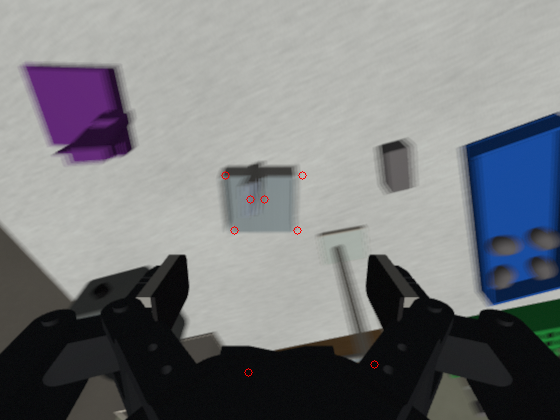

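```bash
python3 -m jog '[[[2,-1,30,0,0,0,-1],[2,-1,30,0,0,0,-1],[2,-1,30,0,0,0,-1],[2,-1,30,0,0,0,-1],[2,-1,30,0,0,0,-1]]]'
python3 - <<'E'
from h import *
p,R=tool([*SC[:2],0],Rs(SC[2]),.11)
print(row(p,R),abs(sense()['qvel']).max())
c=wcal()
im=get_image('wrist')[:,:,::-1].copy();cv2.imwrite('pics/w2.png',im)
P=np.array([[55,49,0],[55,-49,0],[-55,49,34],[-55,-49,34],[-89,6,156],[-89,-6,156],[-83,0,131]])/1e3
uv=proj(c,P@Rz(SC[2]).T+[*SC[:2],0])
print(uv.round(0).tolist())
im=im[130:280,180:340];s=5
im=cv2.resize(im,None,fx=4,fy=4,interpolation=2)
for u in uv: cv2.circle(im,tuple(int(v) for v in (u-[180,130])*4+1.5),6,(0,0,255),1)
cv2.imwrite('pics/w2o.png',im)
E
```

```text
clock: 2.28
eef_pos: [0.3711, -0.3015, 0.2485]
ee_rot: [[-0.923, 0.306, 0.232], [0.297, 0.952, -0.075], [-0.244, -0.0, -0.97]]
contact_force: [0.2, 0.1, -0.5]
grip_width: 0.0855
grip_force: 0.0
[0.6, -18.8, 16.0, 0.0, 0.002, 0.001] 0.3673122282964242
[[298.0, 238.0], [231.0, 238.0], [303.0, 181.0], [220.0, 181.0], [261.0, 211.0], [246.0, 211.0], [256.0, 201.0]]
```

View pics/w2o.png

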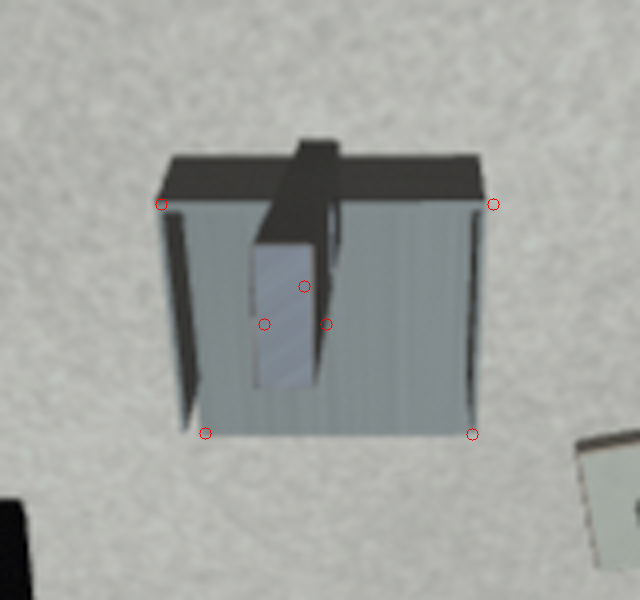

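Run:
```python
from h import *
from scipy.optimize import least_squares
c=wcal()
obs=[((161,199),(-55,-49,34)),((484,199),(-55,49,34)),((203,434),(55,-49,2)),((477,434),(55,49,2)),((285,315),(-89,0,156))]
def f(x):
    return np.ravel([proj(c,Rz(x[2])@(np.array(P)/1e3)+[x[0],x[1],0])[0]-(np.array(o)-1.5)/4-[180,130] for o,P in obs])
s=least_squares(f,SC,x_scale=[.1,.1,10]);print(s.x,s.fun.round(1))
x=s.x
p,R=tool([*x[:2],0],Rs(x[2]),0);print(row(p,R))
open('h.py','a').write(f'\nSC=({x[0]:.4f},{x[1]:.4f},{x[2]:.2f})\n')
```

```text
[  0.46965235  -0.35381627 -17.15614087] [-1.   0.4  1.2 -0.4  0.3  0.1 -0.9 -0.5  0.2  0.3]
[2.6, -20.5, 125.5, -0.003, 0.002, -0.011]
```

```bash
python3 -m jog '[[[2.5,-20.5,20,0,0,-0.012,-1],[2.5,-20.5,20,0,0,-0.012,-1],[2.5,-20.5,50,0,0,-0.012,-1],[2.5,-20.5,80,0,0,-0.012,-1],[2.5,-20.5,105,0,0,-0.012,-1],[2.5,-20.5,125.5,0,0,-0.012,-1],[2.5,-20.5,125.5,0,0,-0.012,-1],[2.5,-20.5,125.5,0,0,-0.012,-1],[2.5,-20.5,125.5,0,0,-0.012,-1]]]'
python3 - <<'E'
from h import *
p,R=tool([*SC[:2],0],Rs(SC[2]),0);print(row(p,R),sense()['contact_force'])
E
```

```text
clock: 3.08
eef_pos: [0.3915, -0.33, 0.1263]
ee_rot: [[-0.927, 0.296, 0.232], [0.286, 0.955, -0.075], [-0.244, -0.003, -0.97]]
contact_force: [-0.2, -0.0, 0.2]
grip_width: 0.0853
grip_force: 0.0
[0.1, 0.4, 0.2, -0.003, 0.002, 0.0] [-0.15050507 -0.0276474   0.18155583]
```

```bash
python3 -m jog '[[[0,0,0,0,0,0,1],[0,0,0,0,0,0,1],[0,0,0,0,0,0,1],[0,0,0,0,0,0,1],[0,0,0,0,0,0,1],[0,0,0,0,0,0,1],[0,0,0,0,0,0,1],[0,0,0,0,0,0,1]]]'
python3 - <<'E'
from h import *
print(scoop()[0])
for q,z,n in [((SC[0],SC[1]),.13,0)]:
    print('lift',row(*tool([*q,z],Rs(SC[2]))))
p=inframe(TR,[-.075,0,.13]);print('over tray',row(*tool(p,Rs(TR[2],3))))
E
```

```text
clock: 3.75
eef_pos: [0.3911, -0.33, 0.125]
ee_rot: [[-0.927, 0.296, 0.231], [0.287, 0.955, -0.074], [-0.242, -0.002, -0.97]]
contact_force: [-1.1, -0.0, 5.7]
grip_width: 0.011
grip_force: 58.6
[ 0.4692346  -0.3544693  -0.00115012]
lift [-32.1, 0.1, -127.2, -0.003, 0.0, -0.0]
over tray [-8.2, 317.0, -138.2, -0.085, 0.052, -0.372]
```

```bash
echo 'G=np.array([-.083,0,.1299])' >> h.py
python3 - <<'E'
from h import *
print('lift',row(*tool([.462,-.352,.13],Rs(SC[2]))))
print('mid',row(*tool([.45,-.18,.13],Rs(-7))))
p=inframe(TR,[-.075,0,.10]);print('over tray',row(*tool(p,Rs(TR[2],3))))
E
```

```text
lift [-24.2, -0.5, -128.0, -0.003, 0.0, -0.0]
mid [35.0, 145.9, -143.2, -0.045, 0.0, -0.172]
over tray [-0.6, 317.0, -108.0, -0.085, 0.052, -0.372]
```

```bash
python3 -m jog '[[[-5,0,-25,0,0,0,1],[-15,0,-60,0,0,0,1],[-20,0,-95,0,0,0,1],[-24,0,-128,0,0,0,1],[-24,0,-128,0,0,0,1],[0,35,-134,-0.012,0,-0.04,1],[10,70,-138,-0.025,0,-0.09,1],[22,105,-140,-0.035,0,-0.13,1],[35,146,-143,-0.045,0,-0.17,1],[28,180,-140,-0.055,0.01,-0.22,1],[20,215,-132,-0.065,0.02,-0.26,1],[12,250,-125,-0.07,0.03,-0.3,1],[6,285,-116,-0.08,0.04,-0.34,1],[-0.5,317,-108,-0.085,0.052,-0.372,1],[-0.5,317,-108,-0.085,0.052,-0.372,1],[-0.5,317,-108,-0.085,0.052,-0.372,1],[-0.5,317,-108,-0.085,0.052,-0.372,1]]]'
python3 - <<'E'
from h import *
pos,R=scoop();print(pos,Ro.from_matrix(R).as_euler('zyx',degrees=True))
print('down',row(*tool(inframe(TR,[-.075,0,.01]),Rs(TR[2],3))))
c=wcal()
im=get_image('wrist')[:,:,::-1].copy();cv2.imwrite('pics/w3.png',im)
P=[inframe(TR,q) for q in [(.145,.059,.035),(.145,-.059,.035),(-.145,.059,.035),(-.145,-.059,.035)]]
S=[pos+R@(np.array(q)/1e3) for q in [(55,49,0),(55,-49,0),(-55,49,34),(-55,-49,34),(-89,0,156)]]
for u in proj(c,np.array(P+S)): print(u.round(1));cv2.circle(im,tuple(int(v) for v in u),3,(0,0,255),1)
cv2.imwrite('pics/w3o.png',cv2.resize(im[130:420,60:460],None,fx=2,fy=2,interpolation=2))
E
```

```text
clock: 5.17
eef_pos: [0.4598, -0.0192, 0.2281]
ee_rot: [[-0.979, -0.081, 0.188], [-0.08, 0.997, 0.016], [-0.189, 0.001, -0.982]]
contact_force: [-0.6, -0.5, -1.9]
grip_width: 0.0111
grip_force: 60.3
[ 0.5344322  -0.01305188  0.09882603] [ 4.67717472  3.11755723 -0.21619756]
down [16.1, -0.2, 87.5, 0.001, -0.002, -0.0]
[316.4 342.7]
[237.4 342.8]
[332.9 156. ]
[220.9 156. ]
[323.2 286.3]
[231.1 286.3]
[339.9 216.5]
[214.6 216.5]
[277.5 315.9]
```

View pics/w3o.png

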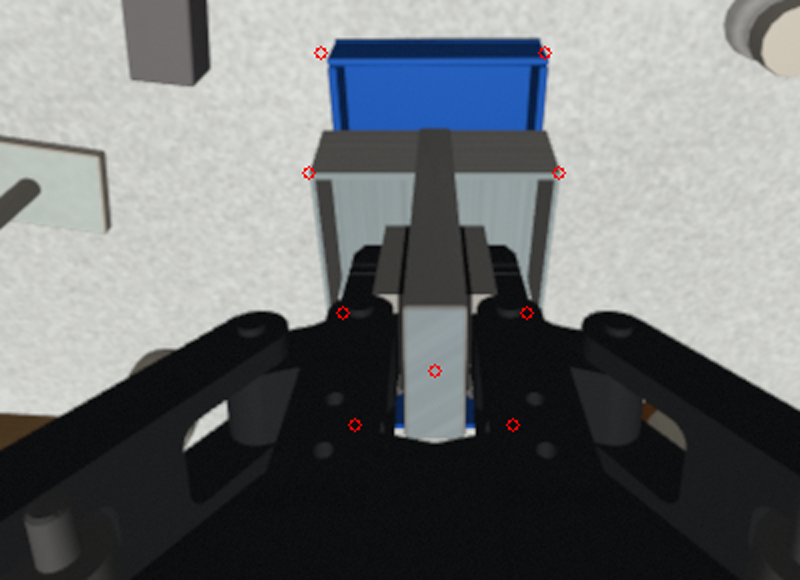

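```bash
cat > sil.py <<'E'
from h import *
from scipy.optimize import minimize
def fit(x0,dims,hue,seeds,names):
    Ms=[]
    for n,seed in zip(names,seeds):
        im=cv2.imread(f'pics/{n}0.png');hsv=cv2.cvtColor(im,40)
        m=cv2.inRange(hsv,(hue[0],110,30),(hue[1],255,255))
        k,l=cv2.connectedComponents(m);m=(l==l[seed[1],seed[0]]).astype('uint8')
        h=cv2.convexHull(cv2.findNonZero(m));Ms.append((get_calibration(n),cv2.fillConvexPoly(np.zeros_like(m),h,1)))
    L,W,H=dims;P=np.array([[a*L/2,b*W/2,c*H] for a in(-1,1) for b in(-1,1) for c in(0,1)])
    def sub(c,x):
        uv=proj(c,P@Rz(x[2]*100).T+[x[0],x[1],0])
        hh=cv2.convexHull(uv.astype('float32')).reshape(-1,2)
        return cv2.fillConvexPoly(np.zeros((420*4,560*4),'uint8'),((hh+.5)*4*16-8).round().astype('int32'),1,shift=4)
    for sel in ([0],[1],[0,1]):
        big=[cv2.resize(Ms[i][1],None,fx=4,fy=4,interpolation=0) for i in sel]
        f=lambda x:sum(1-(b&s).sum()/(b|s).sum() for b,s in((b,sub(Ms[i][0],x)) for b,i in zip(big,sel)))
        r=minimize(f,[x0[0],x0[1],x0[2]/100],method='Nelder-Mead',options=dict(initial_simplex=[[x0[0]+a,x0[1]+b,x0[2]/100+c] for a,b,c in[(0,0,0),(.006,0,0),(0,.006,0),(0,0,.03)]],xatol=1e-4,fatol=1e-5))
        print(sel,(r.x*[1,1,100]).round(4),round(r.fun,4))
E
python3 - <<'E'
from sil import *
fit(TR,(.29,.118,.035),(100,130),[(255,215),(330,250)],['top','scene'])
E
```

```text
[0] [ 0.6133 -0.0055  4.9711] 0.0245
[1] [ 6.1480e-01 -2.9000e-03  3.9302e+00] 0.0469
[0, 1] [ 0.6139 -0.0048  4.7642] 0.0818
```

```bash
echo 'TR=(.6140,-.0048,4.75)' >> h.py
python3 - <<'E'
from h import *
print('pre',row(*tool(inframe(TR,[-.075,0,.10]),Rs(TR[2],3))))
print('down',row(*tool(inframe(TR,[-.075,0,.0095]),Rs(TR[2],3))))
E
```

```text
pre [-4.7, 2.1, 0.2, 0.0, -0.001, -0.002]
down [12.4, 2.0, 89.1, 0.0, -0.001, -0.002]
```

```bash
python3 -m jog '[[[-4.5,2,0,0,0,0,1],[-4.5,2,0,0,0,0,1],[0,2,25,0,0,0,1],[5,2,50,0,0,0,1],[9,2,70,0,0,0,1],[12.5,2,89,0,0,0,1],[12.5,2,89,0,0,0,1],[12.5,2,89,0,0,0,1],[12.5,2,89,0,0,0,1]]]'
python3 - <<'E'
from h import *
pos,R=scoop();print(pos,Ro.from_matrix(R).as_euler('zyx',degrees=True), 'lip',pos+R@[.055,0,0])
for x,z in[(-.075,.0085),(.0,.0085),(.083,.0085)]:print(x,row(*tool(inframe(TR,[x,0,z]),Rs(TR[2],3))))
E
```

```text
clock: 5.97
eef_pos: [0.4654, -0.0171, 0.1402]
ee_rot: [[-0.978, -0.081, 0.191], [-0.079, 0.997, 0.016], [-0.191, 0.0, -0.982]]
contact_force: [-0.1, -0.9, -2.3]
grip_width: 0.0115
grip_force: 60.3
[ 0.54035664 -0.01106102  0.01112202] [ 4.62842478  2.95938208 -0.23300314] lip [ 0.59510418 -0.00663442  0.00827371]
-0.075 [1.5, -0.0, 2.3, -0.0, 0.001, -0.002]
0.0 [-72.1, 0.2, 16.7, -0.0, 0.001, -0.002]
0.083 [-153.6, 0.3, 32.6, -0.0, 0.001, -0.002]
```

```bash
python3 -m jog '[[[0.5,0,2.5,0,0,0,1],[0.5,0,2.5,0,0,0,1],[0.5,0,2.5,0,0,0,1]]]'
python3 - <<'E'
from h import *
pos,R=scoop();print('lip',pos+R@[.055,0,0],sense()['contact_force'])
E
```

```text
clock: 6.22
eef_pos: [0.4651, -0.0168, 0.1372]
ee_rot: [[-0.978, -0.081, 0.19], [-0.08, 0.997, 0.016], [-0.191, 0.0, -0.982]]
contact_force: [0.1, 0.2, -2.8]
grip_width: 0.0113
grip_force: 60.3
lip [ 0.59477331 -0.00627653  0.00520352] [ 0.07978271  0.18470785 -2.83266153]
```

```bash
python3 -m jog '[[[0.2,0,1,0,0,0,1],[0.2,0,1,0,0,0,1],[0.2,0,1,0,0,0,1]]]'
python3 - <<'E'
from h import *
pos,R=scoop();print('lip',pos+R@[.055,0,0],sense()['contact_force'])
print(Rz(-TR[2])@(pos-[TR[0],TR[1],0]))
for x in(0,.083): print(row(*tool(inframe(TR,[x,0,pos[2]]),Rs(TR[2],3))))
E
```

```text
clock: 6.47
eef_pos: [0.4651, -0.0168, 0.1359]
ee_rot: [[-0.978, -0.081, 0.19], [-0.08, 0.997, 0.016], [-0.191, 0.0, -0.982]]
contact_force: [-3.2, 0.8, 2.5]
grip_width: 0.0111
grip_force: 61.0
lip [ 0.59468567 -0.00626021  0.00389829] [-3.21919919  0.82795659  2.51313775]
[-0.07429361  0.00023661  0.00677403]
[-72.9, -0.2, 14.2, -0.0, 0.0, -0.002]
[-154.4, -0.1, 30.0, -0.0, 0.0, -0.002]
```

```bash
python3 -m jog '[[[-10,0,1.5,0,0,0,1],[-20,0,3.5,0,0,0,1],[-30,0,5.5,0,0,0,1],[-40,0,7.5,0,0,0,1],[-50,0,9.4,0,0,0,1],[-60,0,11.4,0,0,0,1],[-70,0,13.3,0,0,0,1],[-80,0,15.3,0,0,0,1],[-90,0,17.2,0,0,0,1],[-100,0,19.2,0,0,0,1],[-110,0,21.1,0,0,0,1],[-120,0,23.1,0,0,0,1],[-130,0,25,0,0,0,1],[-140,0,27,0,0,0,1],[-146,0,28.1,0,0,0,1],[-146,0,28.1,0,0,0,1]]]'
python3 - <<'E'
from h import *
pos,R=scoop();print('lip',pos+R@[.055,0,0],sense()['contact_force'])
print(Rz(-TR[2])@(pos-[TR[0],TR[1],0]),Ro.from_matrix(R).as_euler('zyx',degrees=True))
for n in('top','scene'):cv2.imwrite(f'pics/{n}1.png',get_image(n)[:,:,::-1])
a=cv2.imread('pics/top1.png')[140:245,215:295];b=cv2.imread('pics/scene1.png')[200:310,260:400]
o=np.zeros((480,800,3),'uint8');a=cv2.resize(a,None,fx=4,fy=4,interpolation=2);b=cv2.resize(b,None,fx=3.4,fy=3.4,interpolation=2)
o[:a.shape[0],:320]=a;o[:b.shape[0],322:322+b.shape[1]]=b
cv2.imwrite('pics/s1.png',o)
E
```

```text
clock: 7.8
eef_pos: [0.6145, -0.0046, 0.136]
ee_rot: [[-0.978, -0.081, 0.19], [-0.08, 0.997, 0.016], [-0.191, 0.0, -0.982]]
contact_force: [0.1, 0.3, -1.5]
grip_width: 0.0114
grip_force: 60.7
lip [0.74413748 0.00600543 0.00403948] [ 0.09761471  0.25393806 -1.54112479]
[7.56600300e-02 6.96838146e-05 6.90458509e-03] [ 4.67473246  2.97679097 -0.23527843]
```

View pics/s1.png

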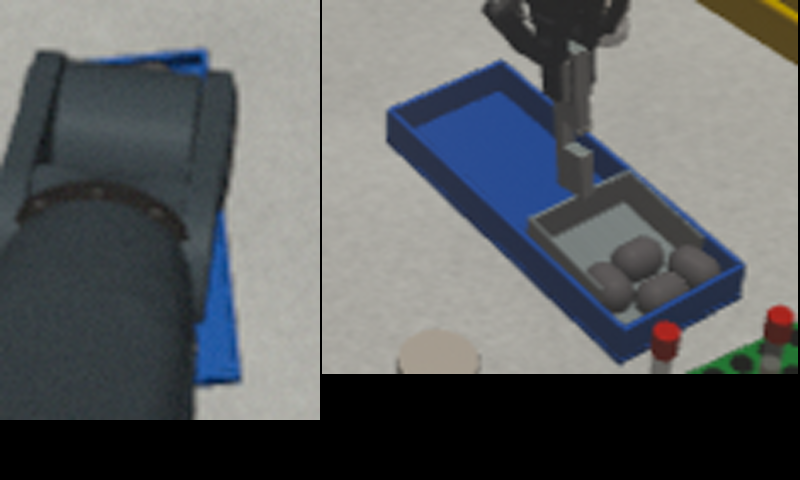

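Run:
```python
from h import *
print(sense()['joints'])
p0,_=scoop()
def pose(lipx,n,zb):
    R=Rs(TR[2],n); lx=.055*np.cos(np.radians(n)); z=zb+.055*np.sin(np.radians(-n))
    return tool(inframe(TR,[lipx-lx,0,z]),R)
print(row(*tool(inframe(TR,[.082,0,p0[2]]),Rs(TR[2],3))))
for n,zb in((0,.0095),(-4,.010),(-8,.011),(-12,.012),(-16,.013),(-20,.015),(-25,.017)):print(n,row(*pose(.1365,n,zb)))
print('up',row(*pose(.13,-25,.12)))
```

```text
[  -5.57993179   29.82080497   97.80775745    2.96136585   41.54576636
 -102.26377958]
[-6.8, -0.2, 1.3, -0.0, 0.001, -0.002]
0 [0.4, -0.2, 1.1, -0.0, -0.052, -0.002]
-4 [9.0, -0.2, 1.1, -0.0, -0.122, -0.002]
-8 [16.9, -0.2, 1.4, -0.0, -0.191, -0.002]
-12 [24.1, -0.2, 2.4, -0.0, -0.261, -0.002]
-16 [30.8, -0.2, 4.1, -0.0, -0.331, -0.002]
-20 [36.5, -0.2, 5.5, -0.0, -0.401, -0.002]
-25 [42.7, -0.3, 8.7, -0.0, -0.488, -0.002]
up [29.4, -0.2, -93.7, -0.0, -0.488, -0.002]
```

```bash
python3 -m jog '[[[-3.5,0,0.6,0,0,0,1],[-6.8,0,1.3,0,0,0,1],[-6.8,0,1.3,0,0,0,1],[0.5,0,1,0,-0.052,0,1],[5,0,1,0,-0.087,0,1],[9,0,1,0,-0.122,0,1],[13,0,1,0,-0.156,0,1],[17,0,1.2,0,-0.191,0,1],[20.5,0,1.7,0,-0.226,0,1],[24,0,2.2,0,-0.261,0,1],[27.5,0,3.2,0,-0.296,0,1],[31,0,4,0,-0.331,0,1],[34,0,4.8,0,-0.366,0,1],[36.5,0,5.5,0,-0.401,0,1],[39.5,0,7,0,-0.445,0,1],[42.5,0,8,0,-0.488,0,1],[42.5,0,8,0,-0.488,0,1],[42.5,0,8,0,-0.488,0,1]]]'
python3 - <<'E'
from h import *
pos,R=scoop();s=sense();print(s['contact_force'],s['joints'])
print(Rz(-TR[2])@(pos-[TR[0],TR[1],0]),Ro.from_matrix(R).as_euler('zyx',degrees=True))
for z in(.05,.12,.2):print('up',row(*tool(pos+[0,0,z],Rs(TR[2],-25))))
for n in('top','scene'):cv2.imwrite(f'pics/{n}2.png',get_image(n)[:,:,::-1])
from sil import *
fit(CO,(.19,.15,.11),(0,35),[(145,228),(400,190)],['top','scene'])
E
```

```text
clock: 9.4
eef_pos: [0.583, -0.0019, 0.1422]
ee_rot: [[-0.801, -0.075, 0.594], [-0.065, 0.997, 0.038], [-0.595, -0.008, -0.804]]
contact_force: [-0.8, -0.4, -3.4]
grip_width: 0.0117
grip_force: 60.2
[-0.77012607 -0.44973494 -3.41297617] [  -7.67314799   22.50897739  118.294879     64.5327322     7.46351749
 -164.25811079]
[0.09277922 0.00377467 0.05800929] [  4.63907701 -22.47729554   1.33735756]
up [-23.7, -2.0, -37.9, -0.011, -0.043, -0.002]
up [-65.3, -2.5, -94.2, -0.011, -0.043, -0.002]
up [-112.9, -3.2, -158.5, -0.011, -0.043, -0.002]
[0] [0.5182 0.3543 9.1459] 0.0253
[1] [0.5202 0.357  8.7858] 0.0379
[0, 1] [0.5193 0.3553 9.0385] 0.0736
```

```bash
echo 'CO=(.5190,.3545,9.0)' >> h.py
python3 - <<'E'
from h import *
print('1',row(*tool([.695,.003,.10],Rs(TR[2],-17))))
print('2',row(*tool([.62,.0,.19],Rs(TR[2],-17))))
E
```

```text
1 [-29.8, -4.6, -44.8, -0.011, 0.096, -0.003]
2 [-23.0, -2.7, -161.8, -0.011, 0.096, -0.003]
```

```bash
python3 -m jog '[[[-2,-0.5,-5,0,0.02,0,1],[-7,-1,-12,0,0.04,0,1],[-13,-1.5,-20,0,0.06,0,1],[-19,-2,-29,0,0.08,0,1],[-25,-3,-37,0,0.095,0,1],[-30,-4,-46,0,0.095,0,1],[-30,-4,-60,0,0.095,0,1],[-29,-4,-78,0,0.095,0,1],[-28,-4,-98,0,0.095,0,1],[-26,-3,-118,0,0.095,0,1],[-25,-3,-138,0,0.095,0,1],[-24,-3,-155,0,0.095,0,1],[-23,-3,-162,0,0.095,0,1],[-23,-3,-162,0,0.095,0,1],[-23,-3,-162,0,0.095,0,1]]]'
python3 - <<'E'
from h import *
pos,R=scoop();s=sense();print(s['contact_force'],s['joints'],pos,Ro.from_matrix(R).as_euler('zyx',degrees=True))
for n in('top','scene'):cv2.imwrite(f'pics/{n}3.png',get_image(n)[:,:,::-1])
YD=18
M=inframe(CO,[-.0345,0,0])
def lip(dx,n,z,off=(0,0)):
    R=Rs(YD,n);l=M+Rz(YD)@[dx,0,0];l[2]=z
    return tool(l-R@[.055,0,0],R)
print('mid',row(*tool([.52,.17,.19],Rs(11,-17))))
print('over',row(*lip(-.02,-15,.195)))
E
```

```text
clock: 10.75
eef_pos: [0.5055, -0.0099, 0.2859]
ee_rot: [[-0.854, -0.072, 0.516], [-0.065, 0.997, 0.032], [-0.517, -0.006, -0.856]]
contact_force: [0.0, -0.1, -2.8]
grip_width: 0.0109
grip_force: 60.3
[ 0.00666965 -0.09807755 -2.76567805] [  -9.82394999    1.02797975  117.56443814   13.15970552   31.66443774
 -113.44771011] [ 0.62022923 -0.00220803  0.19040814] [  4.32960961 -17.09039297   0.9181165 ]
mid [73.5, 164.6, -45.8, -0.067, 0.0, -0.1]
over [150.6, 315.3, -87.0, -0.126, 0.035, -0.207]
```

```bash
python3 -m jog '[[[15,30,-10,-0.01,0,-0.02,1],[35,65,-20,-0.025,0,-0.04,1],[55,105,-32,-0.045,0,-0.07,1],[74,145,-42,-0.06,0,-0.09,1],[92,180,-52,-0.072,0,-0.115,1],[108,215,-62,-0.085,0.01,-0.14,1],[122,245,-70,-0.1,0.015,-0.16,1],[135,275,-78,-0.11,0.02,-0.18,1],[144,297,-83,-0.12,0.03,-0.195,1],[150.5,312,-87,-0.126,0.035,-0.207,1],[150.5,315,-87,-0.126,0.035,-0.207,1],[150.5,315,-87,-0.126,0.035,-0.207,1],[150.5,315,-87,-0.126,0.035,-0.207,1],[150.5,315,-87,-0.126,0.035,-0.207,1]]]'
cat >> h.py <<'E'
YD=18
M=inframe(CO,[-.0345,0,0])
def lip(dx,n,z):
    R=Rs(YD,n);l=M+Rz(YD)@[dx,0,0];l[2]=z
    return tool(l-R@[.055,0,0],R)
def tray_clear(im):
    c=get_calibration('scene');q=proj(c,[inframe(TR,[a*.138,b*.052,.006]) for a,b in((1,1),(1,-1),(-1,-1),(-1,1))])
    m=cv2.fillConvexPoly(np.zeros(im.shape[:2],'uint8'),q.round().astype('int32'),1)
    b=cv2.inRange(cv2.cvtColor(im,40),(100,110,20),(130,255,255))
    return ((b>0)&(m>0)).sum()/m.sum()
E
python3 - <<'E'
from h import *
pos,R=scoop();s=sense();print(s['contact_force'],s['joints'],pos,Ro.from_matrix(R).as_euler('zyx',degrees=True))
im=get_image('scene')[:,:,::-1].copy();cv2.imwrite('pics/scene4.png',im)
print('blue frac',tray_clear(cv2.imread('pics/scene0.png')),tray_clear(im))
for n,z,d in((-15,.195,-.02),(-5,.175,-.02),(5,.155,-.02),(15,.14,-.02),(30,.125,-.015),(45,.11,-.012),(60,.105,-.01)):print(n,row(*lip(d,n,z)))
E
```

```text
clock: 12.02
eef_pos: [0.3099, 0.2913, 0.2807]
ee_rot: [[-0.832, -0.308, 0.462], [-0.27, 0.951, 0.148], [-0.485, -0.001, -0.875]]
contact_force: [0.6, -0.4, -2.8]
grip_width: 0.0111
grip_force: 60.6
[ 0.57569514 -0.35049413 -2.83691064] [ 44.25817787  -5.88395086 124.1748138  -20.93601439  37.17092982
 -49.67306899] [0.41588548 0.32544692 0.1810676 ] [ 18.52584589 -14.28115155   4.6597534 ]
blue frac 0.7610256410256411 0.9538461538461539
-15 [0.4, 1.0, 0.3, -0.002, 0.0, -0.001]
-5 [-18.3, 1.0, 2.3, -0.001, 0.175, -0.001]
5 [-39.2, 1.1, 9.6, -0.001, 0.349, -0.001]
15 [-63.9, 1.1, 17.9, -0.001, 0.524, -0.001]
30 [-109.3, 1.2, 36.8, -0.001, 0.786, -0.001]
45 [-150.4, 1.2, 67.0, -0.001, 1.048, -0.002]
60 [-189.8, 1.3, 99.4, -0.001, 1.309, -0.002]
```

```bash
python3 -m jog '[[[-9,1,1,0,0.087,0,1],[-18,1,2,0,0.175,0,1],[-28,1,6,0,0.262,0,1],[-39,1,9.5,0,0.349,0,1],[-51,1,13.5,0,0.436,0,1],[-64,1,18,0,0.524,0,1],[-79,1,24,0,0.611,0,1],[-94,1,30,0,0.698,0,1],[-109,1,37,0,0.786,0,1],[-123,1,47,0,0.873,0,1],[-137,1,57,0,0.96,0,1],[-150,1,67,0,1.048,0,1],[-163,1,77,0,1.135,0,1],[-176,1,88,0,1.222,0,1],[-190,1,99,0,1.309,0,1],[-190,1,99,0,1.309,0,1],[-190,1,99,0,1.309,0,1],[-190,1,99,0,1.309,0,1],[-190,1,99,0,1.309,0,1],[-190,1,99,0,1.309,0,1]]]'
python3 - <<'E'
from h import *
pos,R=scoop();s=sense();print(s['contact_force'],s['joints'],pos,Ro.from_matrix(R).as_euler('zyx',degrees=True))
print(row(*lip(-.01,60,.105)))
cv2.imwrite('pics/scene5.png',get_image('scene')[:,:,::-1]);cv2.imwrite('pics/top5.png',get_image('top')[:,:,::-1])
E
```

```text
clock: 13.73
eef_pos: [0.5126, 0.3588, 0.2889]
ee_rot: [[-0.664, -0.309, -0.681], [-0.216, 0.951, -0.221], [0.716, -0.0, -0.698]]
contact_force: [-0.3, 0.2, -3.0]
grip_width: 0.0111
grip_force: 60.8
[-0.31418949  0.21338351 -2.96692405] [ 27.88896017  49.77001563  49.31549619   8.73067578 125.89115791
 -77.90650478] [0.4491573  0.33818638 0.15526414] [ 32.78677312  55.21997464 -27.88846478]
[-2.5, -0.7, 1.7, 0.0, 0.005, -0.0]
```

```bash
python3 -m jog '[[[20,0,-20,0,0,0,1],[40,0,-40,0,0,0,1],[60,0,-60,0,0,0,1],[75,0,-75,0,0,0,1],[75,0,-75,0,0,0,1],[75,0,-75,0,0,0,1]]]'
python3 - <<'E'
from h import *
for n in('top','scene'):cv2.imwrite(f'pics/{n}6.png',get_image(n)[:,:,::-1])
a=cv2.imread('pics/top6.png')[170:270,100:200];b=cv2.imread('pics/scene6.png')[70:270,330:490]
o=np.zeros((600,800,3),'uint8');a=cv2.resize(a,None,fx=3.2,fy=3.2,interpolation=2);b=cv2.resize(b,None,fx=3,fy=3,interpolation=2)
o[:a.shape[0],:320]=a;o[:b.shape[0],320:320+b.shape[1]]=b
cv2.imwrite('pics/s6.png',o)
im=cv2.imread('pics/scene6.png');print(tray_clear(im))
E
```

```text
clock: 14.33
eef_pos: [0.5144, 0.3596, 0.3938]
ee_rot: [[-0.664, -0.309, -0.681], [-0.215, 0.951, -0.222], [0.717, -0.0, -0.698]]
contact_force: [0.6, -0.5, -3.1]
grip_width: 0.0113
grip_force: 60.9
0.9548717948717949
```

View pics/s6.png

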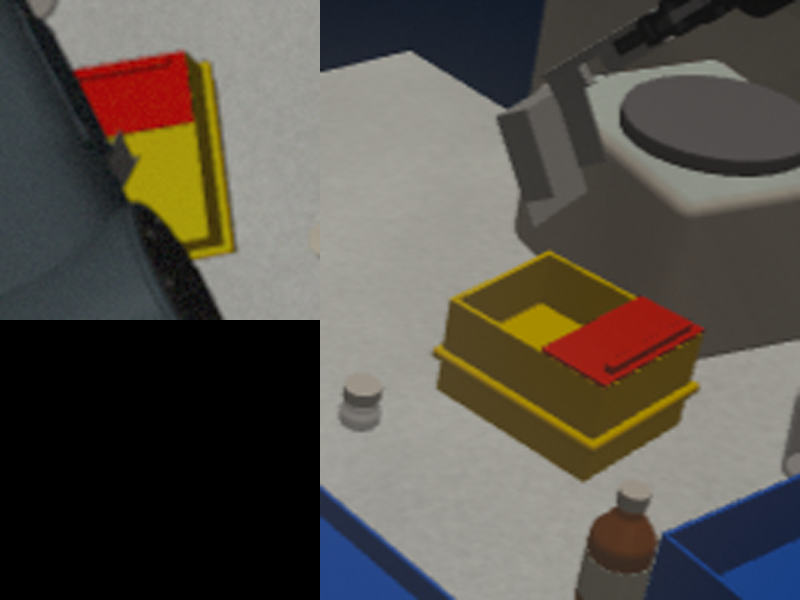

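```bash
cat >> h.py <<'E'
PIN=np.array([*inframe(HG,[.06,-.012,0])[:2],.19])
def hang(d,e=0,n=35,yaw=None,dz=0):
    R=Rs(HG[2] if yaw is None else yaw,n); q=np.array([-.056,0,.083])+d*np.array([.970,0,.242])+e*np.array([-.242,0,.970])
    return tool(PIN+[0,0,dz]-R@q,R)
E
python3 - <<'E'
from h import *
from scipy.optimize import least_squares
ct,cs=get_calibration('top'),get_calibration('scene')
B=lambda u,v:np.array([(u+.5)/5-.5+310,(v+.5)/5-.5+175])
C=lambda u,v:np.array([(u-400+.5)/4-.5+155,(v+.5)/4-.5+195])
for a,b in(((143,55),(701,135)),((376,75),(461,214))):
    s=least_squares(lambda P:np.r_[proj(ct,P)[0]-B(*a),proj(cs,P)[0]-C(*b)],[.58,-.3,.2],x_scale=.1);print(s.x.round(4),s.fun.round(1))
print(inframe(HG,[.06,.065,.2]),inframe(HG,[.06,-.07,.19]))
print('purple',back(ct,(412,290),.02),'slidebox',back(ct,(302,236),.03))
for d in(.17,.06):
    p,R=hang(d);print('far',p, 'origin',p-R@[0,0,.005]-R@Rt.T@G, row(p,R))
s=sense();print(s['eef_pos'])
E
```

```text
[ 0.5849 -0.2663  0.2011] [-0.3 -0.1 -0.2  0. ]
[ 0.5728 -0.4045  0.1922] [-0.8 -0.3 -0.6 -0. ]
[ 0.58514059 -0.26739099  0.2       ] [ 0.57313986 -0.40185653  0.19      ]
purple [[ 0.28138962 -0.51717579  0.02      ]] slidebox [[ 0.46442934 -0.16602105  0.03      ]]
far [ 0.42322876 -0.33024679  0.30011973] origin [ 0.41852135 -0.32982667  0.15077294] [141.7, -627.8, 279.7, -0.225, -0.431, 0.338]
far [ 0.52549441 -0.33937376  0.26072495] origin [ 0.520787   -0.33895363  0.11137816] [47.8, -668.0, 239.1, -0.225, -0.431, 0.338]
[0.51434492 0.35951557 0.39155077]
```

Run:
```python
from h import *
p,R=hang(.17)
print(row(p+[0,0,.09],R)); print(row(p,R))
```

```text
[206.5, -627.9, 217.2, -0.225, -0.431, 0.338]
[141.7, -627.8, 279.7, -0.225, -0.431, 0.338]
```

```bash
python3 -m jog '[[[6,-20,7,-0.01,-0.01,0.01,1],[15,-47,16,-0.02,-0.03,0.02,1],[26,-80,28,-0.03,-0.05,0.04,1],[37,-114,39,-0.04,-0.08,0.06,1],[49,-148,51,-0.05,-0.1,0.08,1],[60,-182,63,-0.065,-0.125,0.1,1],[71,-216,75,-0.08,-0.15,0.115,1],[82,-250,86,-0.09,-0.17,0.135,1],[93,-284,98,-0.1,-0.195,0.15,1],[105,-318,110,-0.115,-0.22,0.17,1],[116,-352,122,-0.125,-0.24,0.19,1],[127,-386,133,-0.14,-0.265,0.21,1],[138,-420,145,-0.15,-0.29,0.225,1],[149,-454,157,-0.165,-0.31,0.245,1],[160,-488,169,-0.175,-0.335,0.265,1],[172,-522,181,-0.19,-0.36,0.28,1],[183,-556,192,-0.2,-0.38,0.3,1],[193,-586,203,-0.21,-0.4,0.315,1],[201,-610,211,-0.22,-0.42,0.33,1],[206,-627,217,-0.225,-0.431,0.338,1]]]'
python3 - <<'E'
from h import *
s=sense();print(s['joints'])
p,R=hang(.17);print(row(p,R)); p,R=hang(.06);print(row(p,R))
# bench check for loose stoppers later
cv2.imwrite('pics/top7.png',get_image('top')[:,:,::-1])
E
```

```text
clock: 16.1
eef_pos: [0.4223, -0.3313, 0.389]
ee_rot: [[-0.93, 0.091, -0.356], [0.084, 0.996, 0.035], [0.358, 0.002, -0.934]]
contact_force: [1.2, -0.1, -1.8]
grip_width: 0.0111
grip_force: 60.7
[ -37.93582352   21.89695375   74.27840812  -11.29162214  101.5487661
 -123.26774173]
[-32.6, 0.9, 82.7, 0.003, 0.0, -0.001]
[-142.6, 1.1, 82.7, 0.003, 0.0, -0.001]
```

```bash
python3 -m jog '[[[-10,1,25,0,0,0,1],[-22,1,55,0,0,0,1],[-32.5,1,83,0,0,0,1],[-32.5,1,83,0,0,0,1],[-50,1,83,0,0,0,1],[-75,1,83,0,0,0,1],[-100,1,83,0,0,0,1],[-125,1,83,0,0,0,1],[-142.5,1,83,0,0,0,1],[-160,1,83,0,0,0,1],[-172,1,83,0,0,0,1],[-177.5,1,83,0,0,0,1],[-177.5,1,83,0,0,0,1],[-177.5,1,83,0,0,0,1],[-177.5,1,83,0,0,0,1]]]'
python3 - <<'E'
from h import *
p,R=hang(.025);print(row(p,R))
c=get_calibration('scene');pos,Rr=scoop()
im=get_image('scene')[:,:,::-1].copy();cv2.imwrite('pics/scene8.png',im)
m=np.array([.97,0,.242]);e=np.array([-.242,0,.97]);mc=np.array([-.056,0,.083])
names=['slot-mouth lo','mouth hi(catch)','seat','handle end','lipR','lipL','pin head','pin post']
P=[pos+Rr@q for q in(mc-e*.0085,mc+e*.0085,np.array([-.071,0,.089]),np.array([-.089,0,.156]),np.array([.055,-.049,0]),np.array([.055,.049,0]))]+[inframe(HG,[.06,-.07,.19]),inframe(HG,[.06,.065,.19])]
uv=proj(c,P)
for a,b in zip(names,uv):print(a,b.round(1))
x0,y0=155,175
o=cv2.resize(im[y0:y0+110,x0:x0+130],None,fx=6,fy=5.4545,interpolation=2)
o=cv2.resize(im[y0:y0+100,x0:x0+130],None,fx=6,fy=6,interpolation=2)
for u in uv: cv2.circle(o,tuple(int(v) for v in (u+.5-[x0,y0])*6-.5),4,(0,0,255),1)
cv2.imwrite('pics/s8.png',o)
E
```

```text
clock: 17.4
eef_pos: [0.5589, -0.3402, 0.2505]
ee_rot: [[-0.931, 0.089, -0.355], [0.083, 0.996, 0.032], [0.357, 0.001, -0.934]]
contact_force: [0.9, -0.2, -2.1]
grip_width: 0.011
grip_force: 60.7
[-0.2, -2.1, 2.4, 0.001, 0.002, 0.0]
slot-mouth lo [193.8 233.2]
mouth hi(catch) [194.  229.3]
seat [192.2 224.2]
handle end [193.  206.6]
lipR [183.7 292.5]
lipL [224.3 280. ]
pin head [170.6 248.6]
pin post [229.4 232.4]
```

View pics/s8.png

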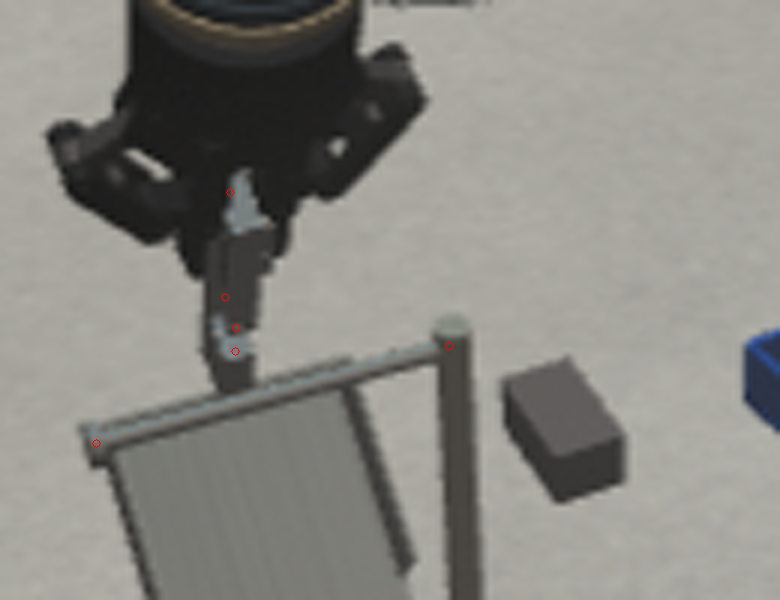

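```bash
python3 -m jog '[[[0,-2,2.5,0,0,0,1],[0,-2,2.5,0,0,0,1],[0,-2,2.5,0,0,0,1],[0,-2,2.5,0,0,0,1]]]'
python3 - <<'E'
from h import *
p,R=hang(.025);print(row(p,R))
c=get_calibration('scene');pos,Rr=scoop()
im=get_image('scene').astype(float);cv2.imwrite('pics/scene9.png',im[:,:,::-1])
g=cv2.GaussianBlur(im.mean(2),(0,0),.7)
for y in(-.03,-.015,0,.015,.03):
    u=proj(c,[pos+Rr@[.055,y,0]])[0]
    v=np.arange(-8,9);pr=[g[int(round(u[1]+k)),int(round(u[0]))] for k in v]
    print(u.round(1),np.round(pr).astype(int).tolist())
# side edges at mid-pan
for x in(.045,):
  for y in(-.049,.049):
    u=proj(c,[pos+Rr@[x,y,0]])[0];print('side',u.round(1),[int(g[int(round(u[1])),int(round(u[0]))+k]) for k in range(-8,9)])
E
```

```text
clock: 17.78
eef_pos: [0.5582, -0.3422, 0.2474]
ee_rot: [[-0.93, 0.089, -0.355], [0.083, 0.996, 0.032], [0.357, 0.001, -0.934]]
contact_force: [0.1, -0.5, -2.3]
grip_width: 0.0114
grip_force: 60.6
[0.4, -0.1, -0.7, 0.001, 0.002, 0.0]
[190.9 291. ] [120, 121, 121, 120, 120, 120, 120, 120, 120, 127, 151, 164, 166, 168, 169, 167, 167]
[197.2 289.1] [121, 121, 120, 120, 120, 120, 119, 120, 123, 135, 156, 167, 168, 167, 166, 164, 163]
[203.5 287.1] [122, 122, 121, 120, 120, 120, 121, 121, 120, 124, 144, 159, 164, 165, 166, 165, 163]
[209.7 285.2] [121, 121, 122, 122, 122, 122, 122, 123, 125, 135, 155, 164, 166, 167, 166, 166, 166]
[215.8 283.3] [124, 123, 123, 123, 123, 123, 123, 123, 122, 126, 147, 162, 165, 166, 166, 166, 166]
side [181.6 289.3] [171, 170, 170, 170, 169, 168, 167, 162, 147, 125, 119, 120, 121, 121, 121, 121, 120]
side [222.2 276.9] [123, 123, 123, 123, 123, 123, 123, 124, 131, 145, 160, 164, 164, 163, 159, 134, 91][ WARN:0@0.454] global loadsave.cpp:1063 imwrite_ Unsupported depth image for selected encoder is fallbacked to CV_8U.
```

```bash
python3 -m jog '[[[-6,0,-0.5,0,0,0,1],[-12,0,-0.5,0,0,0,1],[-18,0,-0.5,0,0,0,1],[-22,0,-0.5,0,0,0,1],[-26,0,-0.5,0,0,0,1],[-29,0,-0.5,0,0,0,1],[-29,0,-0.5,0,0,0,1],[-29,0,-0.5,0,0,0,1]]]'
python3 - <<'E'
from h import *
p,R=hang(-.013);print(row(p,R),sense()['contact_force'],sense()['wrist_torque'])
E
```

```text
clock: 18.5
eef_pos: [0.5856, -0.3445, 0.2373]
ee_rot: [[-0.93, 0.089, -0.356], [0.083, 0.996, 0.032], [0.357, 0.001, -0.934]]
contact_force: [0.4, 0.9, -1.9]
grip_width: 0.0113
grip_force: 60.7
[-8.3, -0.3, -0.3, 0.001, 0.001, 0.001] [ 0.35532178  0.86595681 -1.93598283] [-0.05827482 -0.33807587 -0.01141027]
```

```bash
python3 -m jog '[[[-3,0,0,0,0,0,1],[-6,0,0,0,0,0,1],[-8.5,0,0,0,0,0,1],[-8.5,0,0,0,0,0,1],[-8.5,0,0,0,0,0,1]]]'
python3 - <<'E'
from h import *
p,R=hang(-.013);print(row(p,R),sense()['contact_force'],sense()['wrist_torque'])
E
```

```text
clock: 18.92
eef_pos: [0.5934, -0.3452, 0.2344]
ee_rot: [[-0.93, 0.089, -0.356], [0.083, 0.996, 0.032], [0.357, 0.001, -0.934]]
contact_force: [-1.6, -0.2, -1.3]
grip_width: 0.0114
grip_force: 60.9
[0.0, -0.2, -0.2, 0.001, 0.001, 0.0] [-1.60970228 -0.22983048 -1.27728567] [ 0.02155615  0.13366254 -0.01842703]
```

```bash
python3 -m jog '[[[0,0,2,0,0,0,1],[0,0,4,0,0,0,1],[0,0,6,0,0,0,1],[0,0,7.5,0,0,0,1],[0,0,7.5,0,0,0,1],[0,0,7.5,0,0,0,1]]]'
python3 - <<'E'
from h import *
p,R=hang(-.013,.0094);print(row(p,R),sense()['contact_force'],sense()['wrist_torque'])
E
```

```text
clock: 19.42
eef_pos: [0.5906, -0.3449, 0.227]
ee_rot: [[-0.93, 0.089, -0.356], [0.083, 0.996, 0.033], [0.358, 0.001, -0.934]]
contact_force: [-2.3, 0.1, -1.8]
grip_width: 0.0111
grip_force: 60.7
[0.1, -0.3, 1.3, 0.001, 0.001, 0.0] [-2.25399178  0.10581859 -1.82480654] [ 0.01311023  0.06333432 -0.01642856]
```

```bash
python3 -m jog '[[[1,0,1,0,0,0,1],[1,0,2,0,0,0,1],[1,0,2,0,0,0,1]]]'
python3 - <<'E'
from h import *
p,R=hang(-.013,.0094);print(row(p,R),sense()['contact_force'],sense()['wrist_torque'])
E
```

```text
clock: 19.67
eef_pos: [0.5892, -0.3448, 0.2259]
ee_rot: [[-0.931, 0.089, -0.355], [0.083, 0.996, 0.032], [0.356, 0.001, -0.934]]
contact_force: [-0.4, 0.1, -1.6]
grip_width: 0.0112
grip_force: 61.0
[-0.8, -0.3, -0.2, 0.001, 0.002, 0.0] [-0.44873841  0.13104096 -1.55613607] [-0.01012874 -0.29168673 -0.01661986]
```

```bash
python3 -m jog '[[[0,0,1.2,0,0,0,1],[0,0,1.2,0,0,0,1],[0,0,1.2,0,0,0,1]]]'
python3 - <<'E'
from h import *
print(sense()['contact_force'],sense()['wrist_torque'])
E
python3 -m jog '[[[0,0,1.2,0,0,0,1],[0,0,1.2,0,0,0,1],[0,0,1.2,0,0,0,1]]]'
python3 - <<'E'
from h import *
p,R=hang(-.013,.0094);print(row(p,R),sense()['contact_force'],sense()['wrist_torque'])
E
```

```text
clock: 19.92
eef_pos: [0.5892, -0.3448, 0.2257]
ee_rot: [[-0.931, 0.089, -0.354], [0.083, 0.996, 0.032], [0.355, 0.0, -0.935]]
contact_force: [2.3, 0.7, 5.4]
grip_width: 0.0112
grip_force: 61.8
[2.31690134 0.65463919 5.44287885] [ 0.14554078 -0.2143433  -0.04408297]
clock: 20.17
eef_pos: [0.5891, -0.3448, 0.2256]
ee_rot: [[-0.932, 0.088, -0.353], [0.083, 0.996, 0.031], [0.354, -0.0, -0.935]]
contact_force: [3.5, 1.5, 11.7]
grip_width: 0.0112
grip_force: 62.9
[-0.8, -0.2, -0.6, -0.001, 0.005, 0.0] [ 3.52066838  1.45249353 11.74366702] [ 0.24637102 -0.08693051 -0.15498444]
```

```bash
python3 -m jog '[[[0,0,-1.5,0,0,0,1],[0,0,-1.5,0,0,0,1],[0,0,-1.5,0,0,0,1]]]'; python3 -m jog '[[[0,0,0,0,0,0,0.7],[0,0,0,0,0,0,0.65],[0,0,0,0,0,0,0.6],[0,0,0,0,0,0,0.5],[0,0,0,0,0,0,0.4],[0,0,0,0,0,0,0.3],[0,0,0,0,0,0,0.2],[0,0,0,0,0,0,0.1],[0,0,0,0,0,0,0],[0,0,0,0,0,0,-0.1],[0,0,0,0,0,0,-0.1]]]'
python3 - <<'E'
from h import *
cv2.imwrite('pics/scene10.png',get_image('scene')[:,:,::-1])
a=cv2.imread('pics/scene9.png').astype(int);b=cv2.imread('pics/scene10.png').astype(int)
E
```

```text
clock: 20.42
eef_pos: [0.5891, -0.3448, 0.2256]
ee_rot: [[-0.931, 0.089, -0.354], [0.083, 0.996, 0.032], [0.356, 0.0, -0.935]]
contact_force: [2.6, 0.6, 6.2]
grip_width: 0.011
grip_force: 61.9
clock: 21.33
eef_pos: [0.5888, -0.3448, 0.225]
ee_rot: [[-0.93, 0.089, -0.355], [0.083, 0.996, 0.032], [0.357, 0.001, -0.934]]
contact_force: [-0.3, -0.0, 0.3]
grip_width: 0.0469
grip_force: 0.0
```

```bash
python3 -m jog '[[[0,0,-8,0,0,0,-0.1],[0,0,-20,0,0,0,-0.1],[0,0,-35,0,0,0,-0.1],[0,0,-55,0,0,0,-0.1],[0,0,-80,0,0,0,-0.1],[0,0,-110,0,0,0,-0.1],[40,0,-125,0,0,0,-0.1],[80,0,-135,0,0,0,-0.1],[120,0,-140,0,0,0,-0.1],[150,0,-140,0,0,0,-0.1],[150,0,-140,0,0,0,-0.1],[150,0,-140,0,0,0,-0.1],[150,0,-140,0,0,0,-0.1],[150,0,-140,0,0,0,-0.1],[150,0,-140,0,0,0,-0.1],[150,0,-140,0,0,0,-0.1],[150,0,-140,0,0,0,-0.1],[150,0,-140,0,0,0,-0.1],[150,0,-140,0,0,0,-0.1],[150,0,-140,0,0,0,-0.1]]]'
python3 - <<'E'
from h import *
ims=[get_image('scene')[:,:,::-1].copy()]
ims.append(get_image('scene')[:,:,::-1].copy());cv2.imwrite('pics/scene11.png',ims[0]);cv2.imwrite('pics/top11.png',get_image('top')[:,:,::-1])
c=get_calibration('scene')
R=Rs(HG[2],35);q=np.array([-.071,0,.089]);o=PIN-R@q
P=np.array([[55,-49,0],[55,49,0],[-55,49,34],[-55,-49,34]])/1e3
m=cv2.fillConvexPoly(np.zeros((420,560),'uint8'),proj(c,o+P@R.T).round().astype('int32'),1)>0
print('frame-to-frame diff in pan',abs(ims[0].astype(int)-ims[1])[m].mean())
ref=cv2.imread('pics/scene0.png')
g=cv2.GaussianBlur(ims[0].astype(float).mean(2),(0,0),.7)
for y in(-.03,0,.03):
    u=proj(c,[o+R@[.055,y,0]])[0];print(u.round(1),[int(g[int(round(u[1]+k)),int(round(u[0]))]) for k in range(-12,13)])
u=proj(c,[o+R@[-.089,0,.156]])[0];print('handle end',u.round(1));print(ims[0].mean(2).astype(int)[int(u[1])-3:int(u[1])+12:2,int(u[0])-8:int(u[0])+9])
# changes vs start outside known regions
t0=cv2.imread('pics/top0.png').astype(int);t1=cv2.imread('pics/top11.png').astype(int)
d=cv2.morphologyEx((abs(t0-t1).max(2)>45).astype('uint8'),2,np.ones((2,2)))
n,l,st,ce=cv2.connectedComponentsWithStats(d)
for s in st[1:]:
    if s[4]>12:print('top',s)
d=cv2.morphologyEx((abs(ref.astype(int)-ims[0]).max(2)>45).astype('uint8'),2,np.ones((2,2)))
n,l,st,ce=cv2.connectedComponentsWithStats(d)
for s in st[1:]:
    if s[4]>12:print('scene',s)
E
```

```text
clock: 23.05
eef_pos: [0.4991, -0.3369, 0.4093]
ee_rot: [[-0.93, 0.089, -0.356], [0.083, 0.996, 0.032], [0.357, 0.001, -0.934]]
contact_force: [-0.2, 0.5, -0.3]
grip_width: 0.0467
grip_force: 0.0
frame-to-frame diff in pan 0.35633213859020313
[195.8 307.1] [115, 116, 116, 116, 116, 116, 116, 116, 116, 116, 116, 115, 120, 139, 156, 161, 159, 158, 159, 160, 160, 161, 161, 161, 161]
[208.4 303.1] [118, 118, 118, 118, 118, 117, 117, 116, 116, 116, 116, 117, 122, 139, 155, 158, 158, 159, 160, 161, 162, 161, 161, 161, 161]
[220.8 299.1] [119, 119, 119, 119, 119, 119, 119, 119, 119, 119, 119, 119, 123, 141, 155, 159, 159, 160, 161, 161, 161, 161, 161, 160, 159]
handle end [197.5 224.7]
[[164 165 166 167 151 113 124 124 124 126 129 144 163 161 161 161 161]
 [164 164 162 162 144  88 109 126 126 123 123 119 128 162 163 163 163]
 [158 156 156 158 142  77  92 131 123 124 125 125 140 162 161 162 162]
 [163 163 164 162 139  60  57  83 128 123 122 123 131 151 162 163 165]
 [164 162 162 156 122  60  60  67  96 124 125 123 123 128 146 161 161]
 [165 165 163 155 119  60  61  60  69  99 126 130 112  80
[... 600 characters left out ...]
8 355   7   3  17]
top [280 371  12  14  86]
top [267 375   7   7  19]
top [218 387   7   5  29]
top [285 391   4   5  13]
top [278 404  20  16 193]
scene [156   0  14   8  82]
scene [ 134    0   94   38 1238]
scene [ 222    0   37   65 1375]
scene [274   6  29  10 163]
scene [ 250   20   53   75 1635]
scene [411  29  11   6  51]
scene [ 135   33   78  115 4408]
scene [407  44  10  27 149]
scene [250  94  51  20 591]
scene [174 205   8  35 173]
scene [194 224  10  19 121]
scene [178 241   5   5  24]
scene [163 244  40  51 829]
scene [200 252  29  36 205]
scene [341 258  15  12 143]
scene [323 264  15  12 150]
scene [356 271  17  14 164]
scene [339 279  13  15 142]
scene [185 292   4   8  22]
```

Run:
```python
from h import *
a=cv2.imread('pics/top0.png');b=cv2.imread('pics/top11.png')
for n,i in(('t0',a),('t11',b)):
    print(n,[i[v,u].tolist() for u,v in((154,196),(125,210),(139,221),(160,229),(152,242),(130,246),(140,230))], (cv2.cvtColor(i,40)[185:260,112:172,1]<90).sum())
s0=cv2.imread('pics/scene0.png');s1=cv2.imread('pics/scene11.png')
print('scene low-sat in mouth',[(cv2.cvtColor(i,40)[160:185,380:425,1]<90).sum() for i in(s0,s1)])
```

```text
t0 [[10, 10, 152], [10, 15, 154], [10, 139, 153], [10, 143, 156], [10, 143, 154], [10, 138, 152], [10, 138, 153]] 935
t11 [[10, 19, 200], [10, 21, 200], [10, 179, 199], [10, 185, 202], [10, 182, 199], [10, 183, 201], [10, 178, 197]] 936
scene low-sat in mouth [np.int64(46), np.int64(46)]
```

Run:
```python
from h import *
for n in('top','scene'):
    im=cv2.imread(f'pics/{n}11.png');h=cv2.cvtColor(im,40)
    m=((h[:,:,2]<125)&(h[:,:,1]<60)).astype('uint8')
    k,l,st,ce=cv2.connectedComponentsWithStats(m)
    c=get_calibration(n)
    for s,p in zip(st[1:],ce[1:]):
        if 40<s[4]<400: print(n,s.tolist(),back(c,p,.015)[0].round(2),h[int(p[1]),int(p[0])].tolist())
c=wcal();p=inframe(CO,[.055,0,.02]);print('container far floor',p)
```

```text
top [279, 97, 7, 14, 58] [ 0.96 -0.11  0.01] [15, 19, 54]
top [215, 98, 7, 14, 59] [0.96 0.12 0.01] [0, 9, 56]
top [187, 150, 16, 13, 76] [0.75 0.19 0.01] [23, 56, 78]
top [301, 150, 17, 14, 123] [ 0.74 -0.2   0.01] [19, 35, 124]
top [90, 153, 26, 23, 274] [0.74 0.53 0.01] [30, 14, 110]
scene [337, 199, 14, 15, 126] [0.45 0.16 0.02] [13, 15, 117]
scene [117, 204, 12, 58, 66] [ 0.26 -0.44  0.02] [142, 144, 46]
scene [238, 235, 21, 24, 343] [ 0.47 -0.16  0.02] [6, 13, 95]
scene [429, 234, 11, 7, 52] [0.68 0.3  0.02] [20, 31, 74]
scene [415, 251, 28, 26, 324] [0.76 0.21 0.02] [19, 36, 77]
scene [442, 284, 14, 27, 186] [0.87 0.18 0.02] [20, 16, 95]
scene [419, 294, 14, 18, 114] [0.85 0.11 0.01] [30, 20, 90]
scene [387, 301, 8, 16, 85] [0.83 0.03 0.02] [30, 25, 82]
scene [354, 302, 11, 20, 94] [ 0.8  -0.05  0.02] [30, 16, 96]
scene [366, 320, 17, 29, 215] [ 0.86 -0.05  0.02] [45, 11, 47]
scene [142, 410, 23, 10, 130] [ 0.82 -0.54  0.02] [17, 34, 67]
container far floor [0.57332286 0.3631039  0.02      ]
```

```bash
python3 -c "
from station import *
print(close_job(), sense()['clock'])"
```

```text
the job is handed in; nothing more can be done
the job is handed in; nothing more can be done
```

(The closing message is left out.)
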